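Show the gas valve's tell-tale to the gauge camera with an inspection mirror

TASK

The safety shut-off valve of the burner's gas train carries an orange trip button on its back, where the little white gauge camera in front cannot see it. Take the inspection mirror out of its rest by the handle (keep your fingers off its head), hold it freely about 18 cm straight behind the orange button and roughly level with it, and angle it until the camera, looking over the valve into the mirror, sees the button in the middle of the glass. Finish while still holding the mirror still at that angle; do not touch the gas train or its camera, nor disturb the other things on the bench.

Things in the scene. Friction and masses are not known exactly. Their poses are not given: they have to be found in the camera images.
- mirror_grip (a point): Best place to grip the 160 g inspection mirror: on the axis of its blue flat-sided handle with black ribs, 14 mm wide (y), 18 mm tall (z), from x = -100 to +55 mm of this point. Mirror axes: x along the handle towards the head, z up as it lies level in its rest, y across. Centre of mass about 12 mm ahead (+x).
- mirror_face (a point): Centre of the mirror's reflecting glass, 141 mm along +x from mirror_grip (and 2 mm to -y); the mirror's axes. Glass 72 mm (x) by 60 mm (z) in a black frame 82 by 70 mm, 6 mm thick, in one plane with the handle. It reflects on its -y side only: the glass looks along the mirror's -y.
- telltale (a point): Tip of the orange trip button, 23 mm across, in a black bezel on the back of the cube-shaped aluminium valve with a black coil on top. Gas train axes: x along the pipe run, y straight out of the valve's back (the way the button points), z up. Nothing but the flat base plate (12 mm) reaches farther back than the button.
- lens (a point): Front of the camera's lens (27 mm across; white box on a mast at the front of the gas train's base plate): 60 mm to -x, 208 mm to -y and 225 mm up from the button, in gas train axes. It looks over the valve at the place 180 mm behind (+y of) the button and 20 mm higher, with a clear view of it.
- halfway (a point): Unmarked point in the air just above the valve, on the straight line from button to lens, 29 percent of the way from the button. A mirror about 180 mm behind the button shows it to the lens when the glass's normal points here. In general the normal must halve the angle between the directions from the glass to button and lens.
- gas_train: The whole gas train, fixed to the bench: base plate 420 (x) by 290 mm (y), pipe run, regulator, valve, gauge, mast, camera. Origin on the bench, 48 mm in front (-y) of the button's tip and 115 mm below it; the plate spans y = -230 to +60 mm. Coil top 209 mm, gauge top 220 mm, camera top about 400 mm above the bench.
- rest: Notched wooden rest, 170 x 72 x 64 mm, fixed to the bench; the mirror's handle lies in its two notches, 12 mm deep, and lifts straight up out of them. Origin on the bench, 59 mm below mirror_grip, x along the handle. The cheeks stand at x = -70 and +46 mm (12 mm thick), the 12 mm base board between them.
- mirror: The inspection mirror as a whole, loose; same origin and axes as mirror_grip.
- jacks_mid (a point): Bystander: steel jacks (large spring tongs), 310 mm long, lying on the bench; centre.
- jar_mid (a point): Bystander: glass jar of coloured cullet, 80 mm across, 92 mm high; its middle.
- wax_mid (a point): Bystander: round cake of yellow beeswax, 80 mm across, 26 mm thick; centre.
Things that resemble listed ones, but are neither listed nor needed, are in the scene too. Leave any green or red look-alike of the rest alone.

How it is judged:
By the outcome, as a careful person would: the job done as asked, in the order asked, and still so for the second after the job is handed in, while the arm keeps its last pose, push and grip.
It also fails if it takes over 32 s, if anything falls off the work surface, if the arm or the gripper's body presses on something with over 40 N, if the wrist force passes 120 N, or if a joint passes its speed limit or range.

ROBOT

A 7-joint arm with a two-finger parallel gripper is mounted at the origin on the work surface. World frame = base frame: x ahead of the robot, y to its left, z up, the work surface at z = 0. Lengths are in m, angles in rad, forces in N, time in s.
With the tool pointing down it reaches from about 0.4 to 0.875 m from the base axis. Payload 4.4 kg.
Tool frame: the origin (TCP) lies midway between the tips of the shut fingers; the grasp point (between the pads) lies 19 mm behind it; y points along the fingers, z is the direction in which the jaws open and shut, and the axes are right-handed (so a half turn about y gives the same grasp; the last joint's range is limited). The gripper opens to 85 mm and grips with 20 to 120 N. Pads are 22 mm wide; open, the fingers measure 114 mm over their backs; the gripper's body (76 mm by 85 mm) begins 54 mm behind the grasp point. The pads swing forward as they close: fully open they stand 13 mm farther back than shut.
Start: joints at [-1.278, 0.628, 0.038, 1.517, -0.027, 0.996, -0.02], TCP at [0.228, 0.609, 0.207] pointing down, gripper open.
Joint ranges: [-3.06, 3.06], [-0.37, 2.12], [-1.25, 1.32], [0.18, 2.47], [-1.1, 4.24], [0.23, 1.98], [-2.94, 2.94]. Speed limits (rad/s): [2.57, 2.57, 3.14, 3.14, 3.14, 3.14, 3.14].

INTERFACE

Orientations are given as a unit quaternion [x, y, z, w].
In Python, from station import ctrl gives the robot as it stands.
- The arm moves only by the tool drive_tool, never from a script. Its argument "increments" is a list of rows, each an object with "claw": the opening, from 0 (shut) to 1 (fully open); "travel": the shift along the tool's x, y, z in cm, a list of three; "angular": the turn, a rotation vector about the tool's x, y, z in degrees, a list of three. A call has exactly 10 rows; each row is the pose to reach, as a shift and turn from the pose measured when the call began, along the tool's axes at that moment; what a row does not reach only later rows make up. A row lasts 1/10 s, in which the tool goes at most 50 mm and 8.59 degrees, less where a joint would pass 70% of its speed; a pose out of reach is approached as far as the arm can. A call with a gripper value outside its range is refused whole. The fingers move at their own pace and stop on an object; "newtons" is the grip in N (left out, the last holds). Time passes only in rows, so rows that repeat a pose let the fingers close, or fill a call up. It gives the time, the measured TCP pose, the force and the opening at its end, in the units of the state.
- ctrl.get_state(): the state, without advancing time (a new reading comes with each control period).
- ctrl.grab_frame(name): name is "scene" or "top"; returns a dict with "pixels" (384x512x3 uint8, red, green, blue), "z_map" (384x512 float32, m along the optical axis (not along the pixel's ray), 0 where there is no reading), "fx", "fy", "cx", "cy" (pixels), "dist" ([k1, k2, p1, p2, k3] as OpenCV has them; the pictures are not rectified), "R" (3x3) and "t" (3): a world point X has camera coordinates R X + t. Camera axes: x right, y down, z forward; pixel columns grow to the right and rows downward; lengths in m; the calibration is good to about 2 mm. A picture is of the moment at which its call begins.
- ctrl.hand_in(): hands the job in, once; it reports no verdict.
The state is a dict: "clock": time; "q": joint angles; "joint_velocities": joint speeds; "effort": joint torques, N m; "tool_pos": TCP position; "tcp_rot": TCP orientation; "contact_force": force on the tool from outside, world axes, zero at the start; "torque": the same for the moment, N m; "grip_width": finger opening in m.
Only numpy, scipy, OpenCV 4.12 (cv2) and the standard library are available. Lean on these libraries where they do the work, as an engineer would, in place of code of your own. Each camera call takes 0.05 s, during which the arm holds its last target.

## Working session

There is one attempt and no reset: what is moved stays moved. The work goes in short steps, Python scripts to look and compute and a tool call to move; the robot and the scene stay as the last step left them, time stands still between calls to the robot, and variables do not carry over. Pictures are saved under pics/ and viewed, and the job is handed in when it is done.

Besides the shell and the picture viewer there is one more tool, called after ">>>" by a JSON object that holds its "op" and its "data", one argument or row to a line. drive_tool: Moves the arm, as the interface text tells. Its arguments: {"type":"object","properties":{"increments":{"type":"array"},"newtons":{"type":"number"}},"required":["increments"]}

```bash
mkdir -p pics; ls; python3 - <<'E'
from station import ctrl
import cv2,numpy as np,pickle
s=ctrl.get_state(); print({k:np.round(v,3) for k,v in s.items()})
for n in("scene","top"):
    f=ctrl.grab_frame(n); pickle.dump(f,open(n+"0.pkl","wb"))
    cv2.imwrite(f"pics/{n}0.png",cv2.resize(f["pixels"][:,:,::-1],(800,600),interpolation=cv2.INTER_CUBIC))
    print(n,f["fx"],f["fy"],f["cx"],f["cy"],f["dist"],np.round(f["R"],3).tolist(),f["t"], -np.array(f["R"]).T@np.array(f["t"]))
E
```

```text
pics
{'clock': np.float64(0.0), 'q': array([-1.278,  0.629,  0.038,  1.518, -0.027,  0.996, -0.02 ]), 'joint_velocities': array([-0.   ,  0.001,  0.   ,  0.   ,  0.001,  0.   , -0.   ]), 'effort': array([ 1.0000e-03, -5.6339e+01,  1.2270e+00, -1.9344e+01,  1.1000e-02,
        1.0000e-02, -0.0000e+00]), 'tool_pos': array([0.228, 0.608, 0.206]), 'tcp_rot': array([ 0.696, -0.126,  0.126, -0.695]), 'contact_force': array([-0.55 , -0.019, -0.383]), 'torque': array([-0.057,  0.058, -0.04 ]), 'grip_width': np.float64(0.085)}
scene 373.17386171388284 373.17386171388284 252.53361283305327 190.69181610708887 [-0.0436622  0.         0.         0.         0.       ] [[-0.148, 0.989, 0.007], [0.76, 0.118, -0.639], [-0.633, -0.09, -0.769]] [-0.02064217 -0.22967797  1.76968261] [1.29184255 0.20610392 1.21392694]
top 433.00377947209574 433.00377947209574 254.6804859314933 193.59549164000967 [0.02762757 0.         0.         0.         0.        ] [[-0.017, -1.0, -0.001], [-0.992, 0.017, -0.128], [0.128, -0.001, -0.992]] [0.11174989 0.49412676 1.46145234] [0.30536567 0.10485902 1.51269581]
```

View pics/scene0.png

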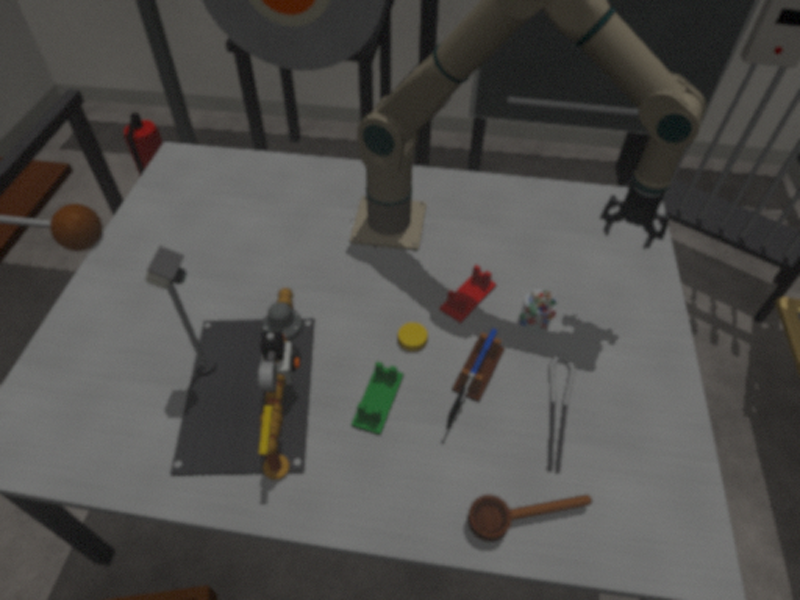

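View pics/top0.png

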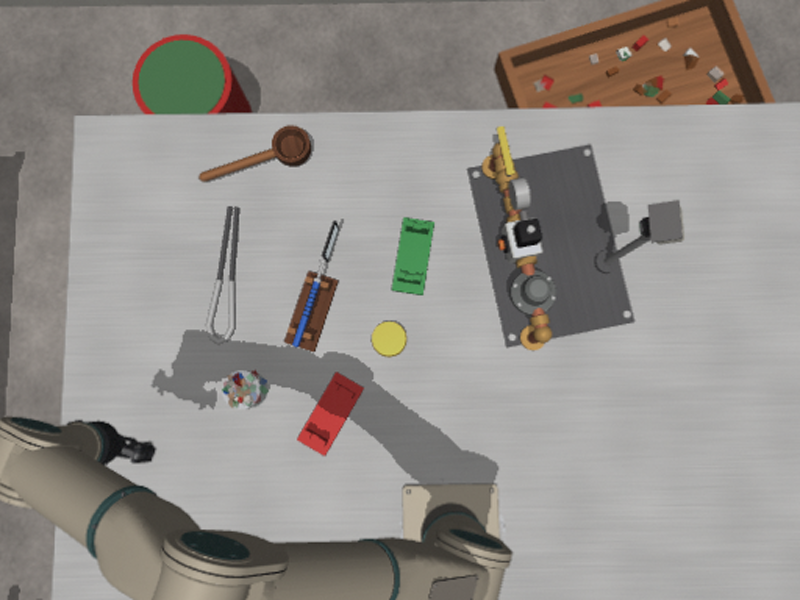

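```bash
cat > h.py <<'E'
import cv2,numpy as np,pickle
def load(n): return pickle.load(open(n+".pkl","rb"))
def KD(f): return np.array([[f["fx"],0,f["cx"]],[0,f["fy"],f["cy"]],[0,0,1]]),np.array(f["dist"],float)
def rays(f,uv):
    K,D=KD(f); p=cv2.undistortPoints(np.array(uv,float).reshape(-1,1,2),K,D).reshape(-1,2)
    d=np.c_[p,np.ones(len(p))]@np.array(f["R"]); c=-np.array(f["R"]).T@np.array(f["t"]); return c,d
def onplane(f,uv,z):
    c,d=rays(f,uv); return c+d*((z-c[2])/d[:,2])[:,None]
def bydepth(f,uv):
    uv=np.array(uv).reshape(-1,2).astype(int); c,d=rays(f,uv); return c+d*f["z_map"][uv[:,1],uv[:,0]][:,None]
def proj(f,X):
    K,D=KD(f); return cv2.projectPoints(np.array(X,float).reshape(-1,1,3),cv2.Rodrigues(np.array(f["R"]))[0],np.array(f["t"],float),K,D)[0].reshape(-1,2)
def tri(fs,uvs):
    A=np.zeros((3,3));b=np.zeros(3)
    for f,uv in zip(fs,uvs):
        c,d=rays(f,[uv]);d=d[0]/np.linalg.norm(d[0]);M=np.eye(3)-np.outer(d,d);A+=M;b+=M@c
    return np.linalg.solve(A,b)
def hsv(f): return cv2.cvtColor(f["pixels"],cv2.COLOR_RGB2HSV)
def crop(f,x0,y0,w,h,name,s=None):
    s=s or min(800//w,600//h); cv2.imwrite("pics/"+name,cv2.resize(f["pixels"][y0:y0+h,x0:x0+w,::-1],(w*s,h*s),interpolation=cv2.INTER_CUBIC))
E
python3 - <<'E'
from h import *
T=load("top0");S=load("scene0")
a=T["pixels"][90:230,170:240,::-1];b=T["pixels"][85:225,295:445,::-1]
im=np.hstack([cv2.resize(a,(280,560),interpolation=cv2.INTER_CUBIC),cv2.resize(b,(510,560),interpolation=cv2.INTER_CUBIC)])
cv2.imwrite("pics/ctop.png",im)
a=S["pixels"][150:310,90:220,::-1];b=S["pixels"][200:290,270:340,::-1]
cv2.imwrite("pics/cscene.png",np.hstack([cv2.resize(a,(390,560),interpolation=cv2.INTER_CUBIC),cv2.resize(b,(400,560),interpolation=cv2.INTER_CUBIC)]))
for n,f in(("top",T),("scene",S)):
    H=hsv(f)
    for c,lo,hi in(("blue",(105,120,50),(125,255,255)),("orange",(5,180,120),(14,255,255))):
        m=cv2.inRange(H,lo,hi); k,_,st,ce=cv2.connectedComponentsWithStats(m)
        for i in range(1,k):
            if st[i,4]>5: print(n,c,st[i],ce[i].round(1),bydepth(f,ce[i]).round(3))
E
```

```text
top blue [187 180  17  42 172] [195.3 201.1] [[0.47  0.304 0.069]]
top blue [153 239   3   3   6] [153.7 240.3] [[0.341 0.438 0.091]]
scene blue [302 211  16  27  96] [309.5 224. ] [[0.475 0.305 0.067]]
```

View pics/ctop.png

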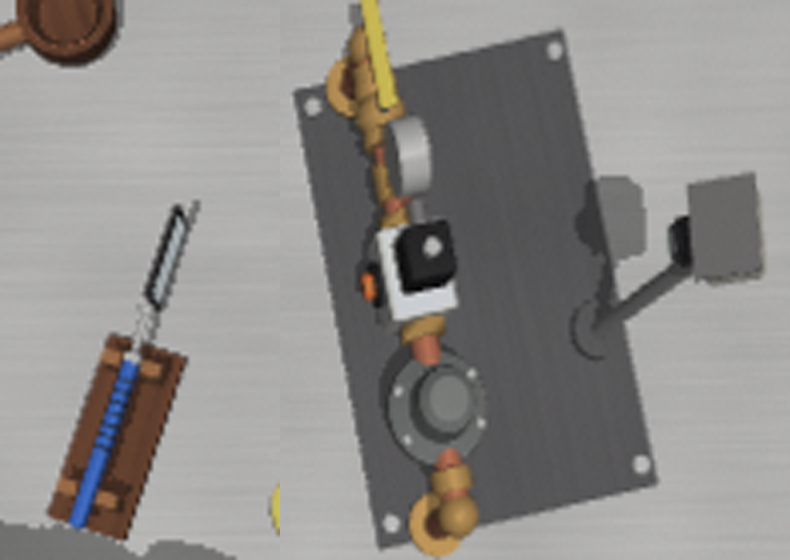

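View pics/cscene.png

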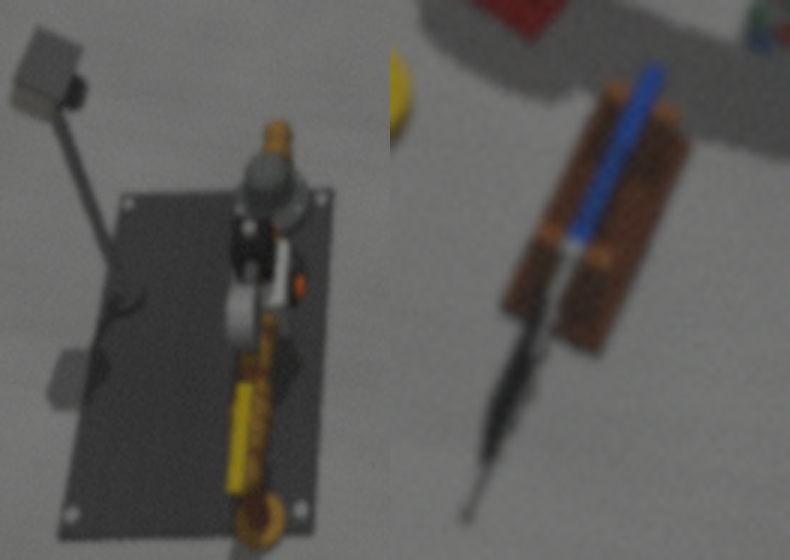

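```bash
python3 - <<'E'
from h import *
T=load("top0");S=load("scene0")
for n,f in(("top",T),("scene",S)):
    H=hsv(f); v=f["pixels"].astype(int)
    # plate: dark grey
    g=cv2.inRange(H,(0,0,30 if n=="top" else 20),(180,60,105 if n=="top" else 75))
    yy,xx=np.mgrid[:384,:512]; P=bydepth(f,np.c_[xx.ravel(),yy.ravel()]).reshape(384,512,3)
    x0,y0,x1,y1=(290,80,420,235) if n=="top" else (100,190,215,315)
    m=np.zeros_like(g); m[y0:y1,x0:x1]=((P[y0:y1,x0:x1,2]>0.006)*255)
    m=cv2.morphologyEx(m,cv2.MORPH_OPEN,np.ones((3,3)))
    # plate-level points
    Q=P[(m>0)&(P[...,2]<0.018)]
    if len(Q)>50:
        r=cv2.minAreaRect(Q[:,:2].astype(np.float32)); print(n,"plate rect",r,len(Q),np.median(Q[:,2]))
    # orange near valve
    o=((H[...,0]<12)&(H[...,1]>170)&(v[...,0]>90))
    bx=(295,130,340,180) if n=="top" else (180,220,200,250)
    o2=np.zeros_like(o); o2[bx[1]:bx[3],bx[0]:bx[2]]=o[bx[1]:bx[3],bx[0]:bx[2]]
    k,_,st,ce=cv2.connectedComponentsWithStats(o2.astype(np.uint8))
    for i in range(1,k): print(n,"orange",st[i],ce[i].round(1),bydepth(f,ce[i].round()).round(3))
    # handle
    b=cv2.inRange(H,(105,110,40),(125,255,255))>0; bb=np.zeros_like(b); w=(180,170,215,230) if n=="top" else (295,205,325,245)
    bb[w[1]:w[3],w[0]:w[2]]=b[w[1]:w[3],w[0]:w[2]]
    Q=P[bb]; print(n,"handle z",np.percentile(Q[:,2],[5,25,50,75,95]).round(4))
    Q=Q[Q[:,2]>.060]; c=Q.mean(0);u,s,vt=np.linalg.svd(Q[:,:2]-c[:2]); d=vt[0]*np.sign(vt[0,0]); t=(Q[:,:2]-c[:2])@d
    print(" c",c.round(4),"d",d.round(4),"range",t.min().round(3),t.max().round(3)," widthpct",np.ptp((Q[:,:2]-c[:2])@vt[1]).round(4))
E
```

```text
top plate rect ((0.6562883853912354, -0.26266518235206604), (0.4967546761035919, 0.34687694907188416), 11.208763122558594) 4362 0.010257772663346043
top orange [319 154   3   1   3] [320. 154.] [[ 0.611 -0.112  0.125]]
top orange [320 158   3   2   4] [321.  158.2] [[ 0.598 -0.115  0.122]]
top handle z [0.06   0.0659 0.0686 0.0711 0.0745]
 c [0.4694 0.3017 0.0773] d [ 0.9726 -0.2327] range -0.114 0.074  widthpct 0.2429
scene plate rect ((0.6127569079399109, -0.2756318747997284), (0.5068581104278564, 0.3571567237377167), 10.985620498657227) 2409 0.008961786067785082
scene orange [189 229   2   5   9] [189.4 231.2] [[ 0.612 -0.112  0.128]]
scene handle z [0.0644 0.0658 0.0675 0.0695 0.0715]
 c [0.4735 0.3066 0.0678] d [ 0.9494 -0.3142] range -0.07 0.071  widthpct 0.0137
```

```bash
python3 - <<'E'
from h import *
T=load("top0");S=load("scene0")
f=T;H=hsv(f)
m=((H[...,2]<105)).astype(np.uint8); w=np.zeros_like(m); w[85:232,295:412]=m[85:232,295:412]
k,l,st,ce=cv2.connectedComponentsWithStats(w); i=1+np.argmax(st[1:,4]); q=(l==i).astype(np.uint8)
pts=np.argwhere(q)[:,::-1]
# edges: hand corners, subpixel line fit on mask boundary
C=np.array([(298.8,107.5),(378.8,92.5),(405.9,205.8),(324.4,222)])
print("rough",onplane(f,C,.012)[:,:2].round(3).tolist())
g=cv2.cvtColor(f["pixels"],cv2.COLOR_RGB2GRAY).astype(np.float32)
lines=[]
for a in range(4):
    A,B=C[a],C[(a+1)%4];d=(B-A)/np.linalg.norm(B-A);n=np.array([d[1],-d[0]]) # outward
    E=[]
    for s in np.linspace(.04,.96,80):
        p=A+(B-A)*s; o=np.arange(-4,4.01,.25); X=p+o[:,None]*n
        pr=cv2.remap(g,X[:,0].astype(np.float32).reshape(1,-1),X[:,1].astype(np.float32).reshape(1,-1),cv2.INTER_LINEAR)[0]
        gr=np.gradient(pr); j=np.argmax(gr)
        if gr[j]>4 and pr[0]<100: 
            wj=slice(max(0,j-4),j+5); E.append(X[wj].T@np.clip(gr[wj],0,None)/np.clip(gr[wj],0,None).sum())
    W=onplane(f,E,.012)[:,:2].astype(np.float32)
    L=cv2.fitLine(W,cv2.DIST_HUBER,0,.001,.001).ravel(); lines.append(L); print(a,len(E),L,np.degrees(np.arctan2(L[1],L[0])))
def inter(a,b):
    M=np.c_[a[:2],-b[:2]]; t=np.linalg.solve(M,b[2:]-a[2:]); return a[2:]+t[0]*a[:2]
K=np.array([inter(lines[a-1],lines[a]) for a in range(4)]);print(K.round(4).tolist(),[np.linalg.norm(K[a]-K[(a+1)%4]).round(4) for a in range(4)])
# handle line
for n,f,wn in(("top",T,(180,170,215,230)),("scene",S,(295,205,325,245))):
    H=hsv(f); b=(cv2.inRange(H,(100,90,30),(128,255,255))>0); bb=np.zeros_like(b); bb[wn[1]:wn[3],wn[0]:wn[2]]=b[wn[1]:wn[3],wn[0]:wn[2]]
    P=np.argwhere(bb)[:,::-1].astype(np.float32)
    W=onplane(f,P,.065)[:,:2].astype(np.float32); L=cv2.fitLine(W,cv2.DIST_HUBER,0,.001,.001).ravel(); d=L[:2]*np.sign(L[0]); t=(W-L[2:])@d; nn=(W-L[2:])@np.array([-d[1],d[0]])
    print(n,"handle deg",np.degrees(np.arctan2(d[1],d[0])),"ends",(L[2:]+t.min()*d).round(4),(L[2:]+t.max()*d).round(4),np.ptp(t),np.percentile(nn,[5,95]))
E
```

```text
rough [[0.807, -0.06], [0.857, -0.348], [0.447, -0.42], [0.395, -0.136]]
0 53 [ 0.17559329 -0.9844628   0.8383541  -0.22834024] -79.88681
1 72 [ 0.9830754   0.18320146  0.68351924 -0.37657684] 10.556292
2 57 [ 0.17880769 -0.98388404  0.4275928  -0.31333148] -79.69968
3 74 [ 0.9834356   0.18125808  0.6233609  -0.0914783 ] 10.443047
[[0.8079000115394592, -0.057500001043081284], [0.859000027179718, -0.34389999508857727], [0.4471000134944916, -0.4205999970436096], [0.39489999413490295, -0.13359999656677246]] [np.float32(0.2909), np.float32(0.419), np.float32(0.2918), np.float32(0.4199)]
top handle deg -18.533346 ends [0.4025 0.326 ] [0.5406 0.2796] 0.14569649 [-0.00649345  0.00643279]
scene handle deg -18.226759 ends [0.4042 0.3293] [0.5397 0.2847] 0.1426418 [-0.00665092  0.00667121]
```

```bash
cat >> h.py <<'E'
from scipy.spatial.transform import Rotation as Ro
gx=np.array([.9835,.1812,0]);gy=np.array([-.1812,.9835,0]);gz=np.array([0,0,1.])
G0=np.array([.6118,-.1553,0]); BTN=G0+48e-3*gy+.115*gz; LENS=BTN-.06*gx-.208*gy+.225*gz
def Rm(yaw): return Ro.from_euler("z",yaw,degrees=True).as_matrix()
MG=np.array([.4985,.2965,.059]); MY=-18.4
def toolR(Rmir,flip): # tool y=-mir z ; tool z = +-mir y
    y=-Rmir[:,2]; z=Rmir[:,1]*flip; return np.c_[np.cross(y,z),y,z]
def delta(s,p,R):
    R0=Ro.from_quat(s["tcp_rot"]).as_matrix()
    return (R0.T@(np.array(p)-s["tool_pos"])*100).round(2), np.degrees(Ro.from_matrix(R0.T@R).as_rotvec()).round(2)
E
python3 - <<'E'
from h import *
from station import ctrl
T=load("top0");S=load("scene0")
R=Rm(MY)
print("btn",BTN,"lens",LENS)
for n,f in(("top",T),("scene",S)):
    im=f["pixels"][:,:,::-1].copy(); sc=4
    loc=[(-.1,0,.0),(0,0,0),(.055,0,0)]+[(x,-.003,z) for x,z in((.1,-.035),(.182,-.035),(.182,.035),(.1,.035))]+[(-.076,0,-.047),(.052,0,-.047)]
    pm=proj(f,[MG+R@np.array(l) for l in loc]); pg=proj(f,[BTN,LENS])
    for nm,(x0,y0,w,h),pp in(("m",(165,110,100,130) if n=="top" else(265,190,100,110),pm),("g",(290,90,150,140) if n=="top" else (85,140,130,130),pg)):
        c=cv2.resize(im[y0:y0+h,x0:x0+w],None,fx=4,fy=4,interpolation=cv2.INTER_CUBIC)
        for p in pp: cv2.circle(c,tuple(int(round(v)) for v in (p+.5-[x0,y0])*4),3,(255,0,255),1)
        cv2.imwrite(f"pics/o_{n}_{nm}.png",c)
a=cv2.imread("pics/o_top_m.png");b=cv2.imread("pics/o_scene_m.png")
cv2.imwrite("pics/om.png",np.hstack([cv2.resize(a,(400,520)),cv2.copyMakeBorder(b,0,80,0,0,0)]))
a=cv2.imread("pics/o_top_g.png")[:520,:400];b=cv2.imread("pics/o_scene_g.png")[:,120:]
cv2.imwrite("pics/og.png",np.hstack([a,b]))
s=ctrl.get_state();print(Ro.from_quat(s["tcp_rot"]).as_matrix().round(3))
for fl in(1,-1): print(fl,delta(s,MG+[0,0,.15],toolR(R,fl)))
E
```

```text
btn [ 0.6031024 -0.108092   0.115    ] lens [ 0.581782 -0.323532  0.34    ]
[[ 0.936 -0.001  0.351]
 [-0.351 -0.002  0.936]
 [-0.    -1.    -0.002]]
1 (array([ 36.27,  -0.27, -19.67]), array([ 0.1 , -2.16, -0.  ]))
-1 (array([ 36.27,  -0.27, -19.67]), array([0.0000e+00, 1.7784e+02, 1.6000e-01]))
```

View pics/om.png

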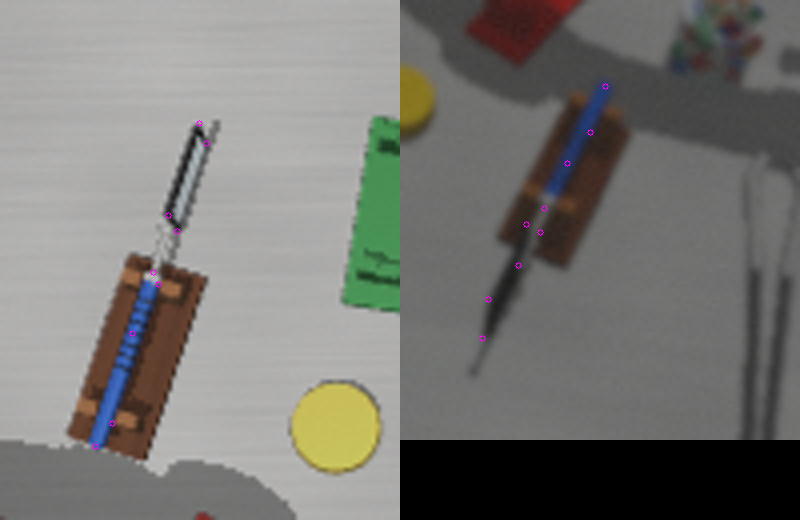

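View pics/og.png

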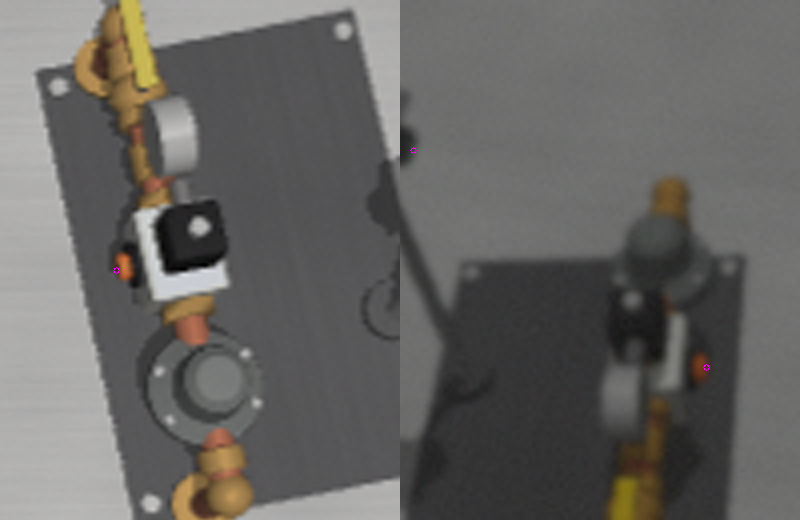

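>>> {"op": "drive_tool", "data": {
  "increments": [
    {"claw":1,"travel":[4,0,-2.2],"angular":[0,-2.2,0]},
    {"claw":1,"travel":[8,0,-4.4],"angular":[0,-2.2,0]},
    {"claw":1,"travel":[12.1,0,-6.6],"angular":[0,-2.2,0]},
    {"claw":1,"travel":[16.1,0,-8.8],"angular":[0,-2.2,0]},
    {"claw":1,"travel":[20.2,0,-11],"angular":[0,-2.2,0]},
    {"claw":1,"travel":[24.2,0,-13.2],"angular":[0,-2.2,0]},
    {"claw":1,"travel":[28.2,0,-15.3],"angular":[0,-2.2,0]},
    {"claw":1,"travel":[32.2,0,-17.5],"angular":[0,-2.2,0]},
    {"claw":1,"travel":[36.3,0,-19.7],"angular":[0,-2.2,0]},
    {"claw":1,"travel":[36.3,0,-19.7],"angular":[0,-2.2,0]}
  ]
}}

```text
clock: 1.1
tool_pos: [0.5042, 0.2877, 0.2061]
tcp_rot: [0.7, -0.116, 0.118, -0.695]
contact_force: [-1.2, -0.4, 0.5]
grip_width: 0.0852
```

```bash
python3 - <<'E'
from h import *
from station import ctrl
s=ctrl.get_state();print(s["clock"],s["q"].round(3),s["tool_pos"].round(4),s["contact_force"].round(2))
print(delta(s,MG+[0,0,-.019],toolR(Rm(MY),1)))
f=ctrl.grab_frame("top");pickle.dump(f,open("top1.pkl","wb"));crop(f,130,100,200,150,"top1.png")
E
```

```text
1.1 [-0.599  0.529  0.042  1.718 -0.018  0.897  0.687] [0.5042 0.2877 0.2061] [-1.22 -0.37  0.45]
(array([-0.9 , 16.6 ,  0.73]), array([ 0.31, -0.64,  0.26]))
```

View pics/top1.png

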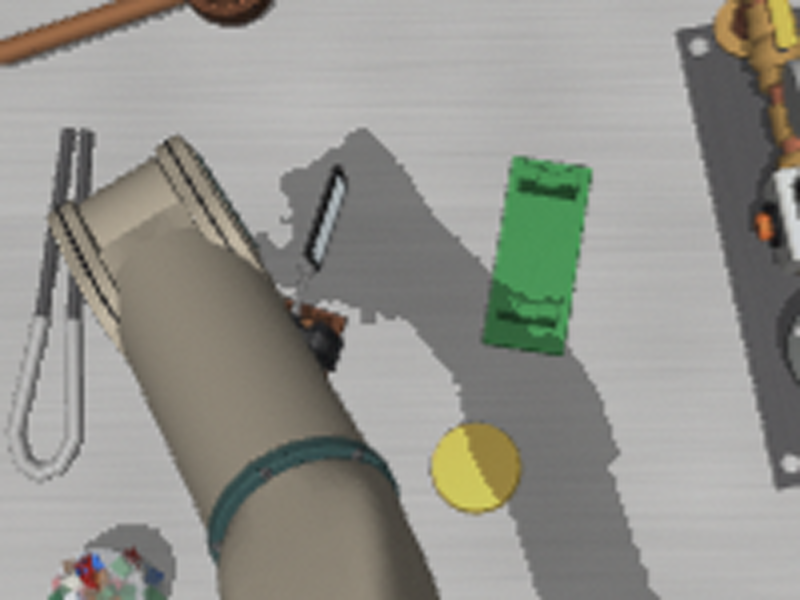

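The top picture shows the arm over the brown rest at (320,310), with the glass at (325,220). The green rest and the wax are clear. The tool is about 1 cm off, so I'll correct that and come down partway.

>>> {"op": "drive_tool", "data": {
  "increments": [
    {"claw":1,"travel":[-0.5,0,0.4],"angular":[0.3,-0.6,0.3]},
    {"claw":1,"travel":[-0.9,0,0.7],"angular":[0.3,-0.6,0.3]},
    {"claw":1,"travel":[-0.9,2,0.7],"angular":[0.3,-0.6,0.3]},
    {"claw":1,"travel":[-0.9,4,0.7],"angular":[0.3,-0.6,0.3]},
    {"claw":1,"travel":[-0.9,6,0.7],"angular":[0.3,-0.6,0.3]},
    {"claw":1,"travel":[-0.9,8,0.7],"angular":[0.3,-0.6,0.3]},
    {"claw":1,"travel":[-0.9,9.5,0.7],"angular":[0.3,-0.6,0.3]},
    {"claw":1,"travel":[-0.9,10.5,0.7],"angular":[0.3,-0.6,0.3]},
    {"claw":1,"travel":[-0.9,10.5,0.7],"angular":[0.3,-0.6,0.3]},
    {"claw":1,"travel":[-0.9,10.5,0.7],"angular":[0.3,-0.6,0.3]}
  ]
}}

```text
clock: 2.15
tool_pos: [0.4948, 0.3018, 0.1013]
tcp_rot: [-0.697, 0.113, -0.11, 0.699]
contact_force: [0.3, 0.5, 0.2]
grip_width: 0.0855
```

```bash
python3 - <<'E'
from h import *
from station import ctrl
s=ctrl.get_state();print(s["clock"],s["q"].round(3),s["tool_pos"].round(4),s["contact_force"].round(2))
print(delta(s,MG+[0,0,-.019],toolR(Rm(MY),1)))
f=ctrl.grab_frame("scene");pickle.dump(f,open("scene1.pkl","wb"));crop(f,260,180,100,75,"scene1.png",8)
E
```

```text
2.15 [-0.607  0.663  0.022  1.816 -0.029  0.663  0.687] [0.4948 0.3018 0.1013] [0.35 0.49 0.16]
(array([ 0.53,  6.12, -0.4 ]), array([-0.12,  0.26, -0.22]))
```

View pics/scene1.png

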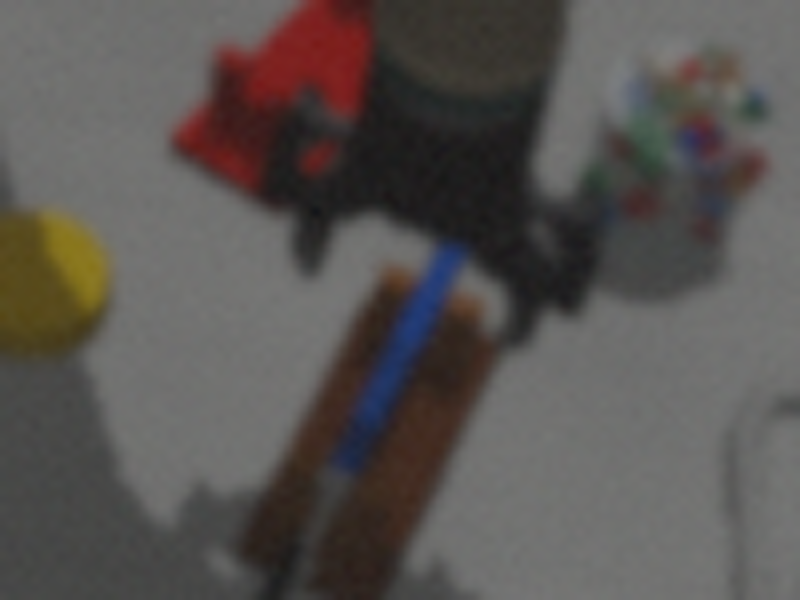

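```bash
python3 - <<'E'
from h import *
from station import ctrl
S=load("scene1")
for n,p in(("L",(310,268)),("R",(515,338)),("mid",(412,303))):
    print(n,onplane(S,[(260+p[0]/8-.5,180+p[1]/8-.5)],.114).round(4))
for _ in range(3):
    f=ctrl.grab_frame("top"); s=ctrl.get_state(); print(s["clock"],s["tool_pos"].round(4),s["tcp_rot"].round(4), s["q"].round(4))
pickle.dump(f,open("top2.pkl","wb"));crop(f,160,130,80,60,"top2.png",10)
E
```

```text
L [[0.4653 0.259  0.114 ]]
R [[0.4903 0.3531 0.114 ]]
mid [[0.478  0.3062 0.114 ]]
2.25 [0.4955 0.3015 0.1018] [-0.697   0.1126 -0.1108  0.6994] [-0.6064  0.6624  0.0218  1.816  -0.0286  0.663   0.6869]
2.3 [0.4956 0.3014 0.1018] [-0.697   0.1126 -0.111   0.6994] [-0.6062  0.6623  0.0219  1.816  -0.0286  0.6629  0.6869]
2.35 [0.4956 0.3012 0.1018] [-0.697   0.1127 -0.111   0.6994] [-0.606   0.6624  0.0219  1.8162 -0.0286  0.6629  0.6869]
```

View pics/top2.png

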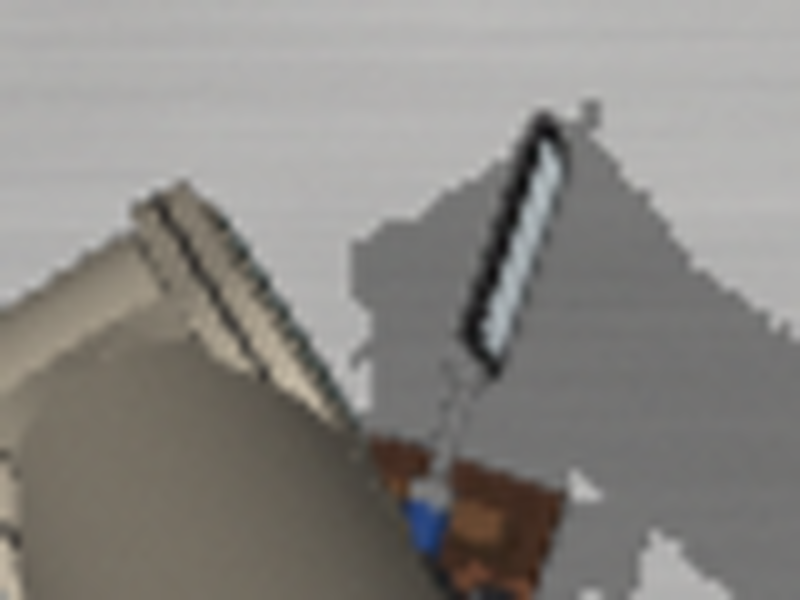

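>>> {"op": "drive_tool", "data": {
  "increments": [
    {"claw":1,"travel":[0.2,0.8,-0.3],"angular":[0,0.2,0]},
    {"claw":1,"travel":[0.4,1.6,-0.5],"angular":[0,0.2,0]},
    {"claw":1,"travel":[0.5,2.4,-0.5],"angular":[0,0.2,0]},
    {"claw":1,"travel":[0.5,3.2,-0.5],"angular":[0,0.2,0]},
    {"claw":1,"travel":[0.5,4,-0.5],"angular":[0,0.2,0]},
    {"claw":1,"travel":[0.5,4.8,-0.5],"angular":[0,0.2,0]},
    {"claw":1,"travel":[0.5,5.5,-0.5],"angular":[0,0.2,0]},
    {"claw":1,"travel":[0.5,6,-0.5],"angular":[0,0.2,0]},
    {"claw":1,"travel":[0.5,6.1,-0.5],"angular":[0,0.2,0]},
    {"claw":1,"travel":[0.5,6.1,-0.5],"angular":[0,0.2,0]}
  ]
}}

```text
clock: 3.35
tool_pos: [0.4986, 0.2952, 0.0406]
tcp_rot: [-0.697, 0.114, -0.112, 0.699]
contact_force: [0.3, -0.2, 0.5]
grip_width: 0.0851
```

```bash
python3 - <<'E'
from h import *
from station import ctrl
s=ctrl.get_state();print(s["clock"],s["q"].round(3),s["tool_pos"].round(4),s["contact_force"].round(2))
print(delta(s,MG+[0,0,-.019],toolR(Rm(MY),1)))
f=ctrl.grab_frame("scene");pickle.dump(f,open("scene2.pkl","wb"));crop(f,260,180,100,75,"scene2.png",8)
E
```

```text
3.35 [-0.591  0.755  0.016  1.85  -0.03   0.536  0.697] [0.4986 0.2952 0.0406] [ 0.28 -0.23  0.49]
(array([-0.05,  0.06,  0.12]), array([-0.16, -0.  , -0.17]))
```

View pics/scene2.png

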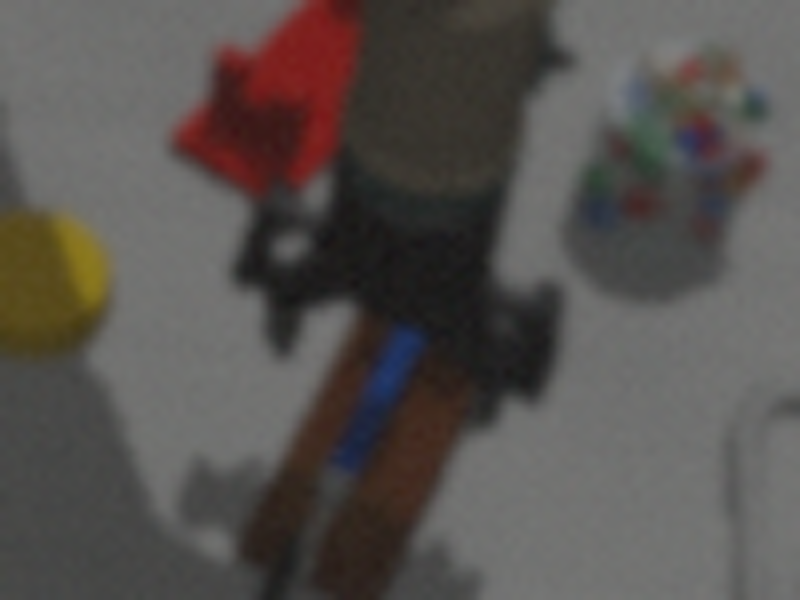

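The fingers straddle the handle: tips at (285,345) and (485,415), blue handle at (390,380). I'll close on it.

>>> {"op": "drive_tool", "data": {
  "increments": [
    {"claw":0.8,"travel":[0,0.1,0.1],"angular":[0,0,0]},
    {"claw":0.6,"travel":[0,0.1,0.1],"angular":[0,0,0]},
    {"claw":0.4,"travel":[0,0.1,0.1],"angular":[0,0,0]},
    {"claw":0.25,"travel":[0,0.1,0.1],"angular":[0,0,0]},
    {"claw":0.1,"travel":[0,0.1,0.1],"angular":[0,0,0]},
    {"claw":0,"travel":[0,0.1,0.1],"angular":[0,0,0]},
    {"claw":0,"travel":[0,0.1,0.1],"angular":[0,0,0]},
    {"claw":0,"travel":[0,0.1,0.1],"angular":[0,0,0]},
    {"claw":0,"travel":[0,0.1,0.1],"angular":[0,0,0]},
    {"claw":0,"travel":[0,0.1,0.1],"angular":[0,0,0]}
  ],
  "newtons": 70
}}

```text
clock: 4.4
tool_pos: [0.499, 0.2961, 0.0402]
tcp_rot: [-0.697, 0.114, -0.112, 0.699]
contact_force: [-1.1, -1.6, 5.3]
grip_width: 0.0111
```

```bash
python3 - <<'E'
from h import *
from station import ctrl
s=ctrl.get_state();print(s["clock"],s["tool_pos"].round(4),s["contact_force"].round(2),s["grip_width"])
E
```

```text
4.4 [0.499  0.2961 0.0402] [-1.06 -1.64  5.29] 0.011093882793985004
```

>>> {"op": "drive_tool", "data": {
  "increments": [
    {"claw":0,"travel":[0,-0.8,0],"angular":[0,0,0]},
    {"claw":0,"travel":[0,-2,0],"angular":[0,0,0]},
    {"claw":0,"travel":[0,-3.5,0],"angular":[0,0,0]},
    {"claw":0,"travel":[0,-5,0],"angular":[0,0,0]},
    {"claw":0,"travel":[0,-7,0],"angular":[0,0,0]},
    {"claw":0,"travel":[0,-9,0],"angular":[0,0,0]},
    {"claw":0,"travel":[0,-11,0],"angular":[0,0,0]},
    {"claw":0,"travel":[0,-12,0],"angular":[0,0,0]},
    {"claw":0,"travel":[0,-12,0],"angular":[0,0,0]},
    {"claw":0,"travel":[0,-12,0],"angular":[0,0,0]}
  ]
}}

```text
clock: 5.4
tool_pos: [0.4989, 0.2955, 0.1598]
tcp_rot: [-0.697, 0.114, -0.112, 0.699]
contact_force: [0.5, 0.0, -2.0]
grip_width: 0.0107
```

```bash
python3 - <<'E'
from h import *
from station import ctrl
s=ctrl.get_state();print(s["clock"],s["q"].round(3),s["tool_pos"].round(4),s["contact_force"].round(2),s["grip_width"])
f=ctrl.grab_frame("scene");pickle.dump(f,open("scene3.pkl","wb"))
g=ctrl.grab_frame("top");pickle.dump(g,open("top3.pkl","wb"))
a=cv2.resize(f["pixels"][170:300,255:355,::-1],(400,520),interpolation=cv2.INTER_CUBIC);b=cv2.resize(g["pixels"][100:230,160:260,::-1],(400,520),interpolation=cv2.INTER_CUBIC)
cv2.imwrite("pics/lift.png",np.hstack([a,b]))
E
```

```text
5.4 [-0.598  0.583  0.027  1.769 -0.027  0.79   0.693] [0.4989 0.2955 0.1598] [ 0.49  0.   -2.05] 0.01068374518964725
```

View pics/lift.png

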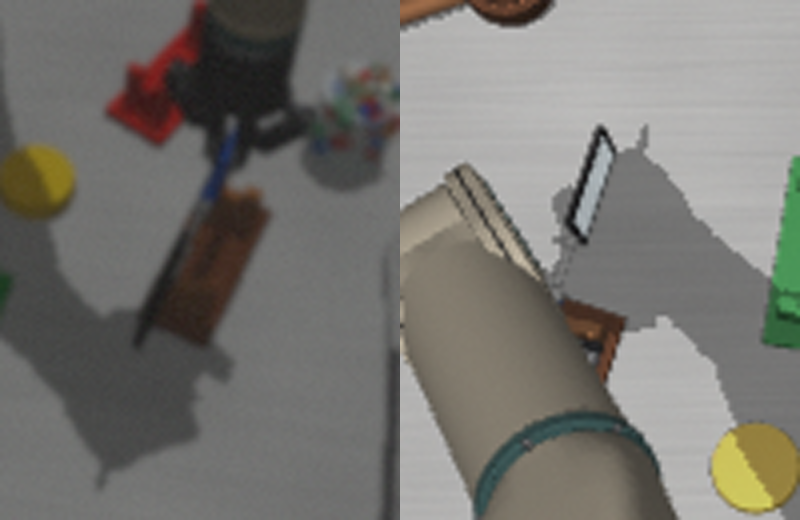

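The mirror is lifted clear, with the glass at top crop (590,185) and the rest empty at (595,330). Next I'll compute the goal pose.

```bash
cat >> h.py <<'E'
def goal(dz=.018,dist=.18,pitch=0):
    F=BTN+dist*gy+dz*gz
    u=lambda v:v/np.linalg.norm(v)
    n=u(u(BTN-F)+u(LENS-F)); y=-n; x=u(np.cross(y,gz)); z=np.cross(x,y); R=np.c_[x,y,z]
    return F,R
E
python3 - <<'E'
from h import *
from station import ctrl
s=ctrl.get_state()
F,R=goal(); print("F",F.round(4),"n",-R[:,1].round(3),"x",R[:,0].round(3))
M=F-R@np.array([.141,-.002,0]); p=M+R@np.array([0,0,-.019]); print("grip",M.round(4),"tcp",p.round(4))
d,a=delta(s,p,toolR(R,1)); print(d,a)
R0=Ro.from_quat(s["tcp_rot"]).as_matrix()
print("halfway: high", delta(s,p+[0,0,.04],toolR(R,1)))
E
```

```text
F [0.5705 0.0689 0.133 ] n [ 0.108 -0.975  0.192] x [ 0.994  0.11  -0.   ]
grip [0.4301 0.0554 0.1326] tcp [0.4305 0.0518 0.114 ]
[  1.26   4.47 -25.25] [-11.03 -24.61  -2.6 ]
halfway: high (array([  1.24,   0.47, -25.25]), array([-11.03, -24.61,  -2.6 ]))
```

>>> {"op": "drive_tool", "data": {
  "increments": [
    {"claw":0,"travel":[0.1,0,-2],"angular":[-0.9,-2,-0.2]},
    {"claw":0,"travel":[0.3,0.1,-4.5],"angular":[-2,-4.4,-0.5]},
    {"claw":0,"travel":[0.4,0.2,-7.5],"angular":[-3.3,-7.3,-0.8]},
    {"claw":0,"travel":[0.5,0.2,-10.5],"angular":[-4.6,-10.2,-1.1]},
    {"claw":0,"travel":[0.7,0.3,-14],"angular":[-6.1,-13.6,-1.4]},
    {"claw":0,"travel":[0.9,0.3,-17.5],"angular":[-7.6,-17,-1.8]},
    {"claw":0,"travel":[1,0.4,-20.5],"angular":[-9,-20,-2.1]},
    {"claw":0,"travel":[1.1,0.4,-23],"angular":[-10,-22.4,-2.4]},
    {"claw":0,"travel":[1.2,0.5,-24.7],"angular":[-10.8,-24.1,-2.5]},
    {"claw":0,"travel":[1.2,0.5,-25.2],"angular":[-11,-24.6,-2.6]}
  ]
}}

```text
clock: 6.5
tool_pos: [0.4293, 0.0508, 0.1532]
tcp_rot: [0.771, 0.041, -0.035, -0.634]
contact_force: [-1.3, -0.2, -2.5]
grip_width: 0.0106
```

```bash
python3 - <<'E'
from h import *
from station import ctrl
s=ctrl.get_state();print(s["clock"],s["q"].round(3),s["tool_pos"].round(4),s["contact_force"].round(2),s["grip_width"])
f=ctrl.grab_frame("scene");pickle.dump(f,open("scene4.pkl","wb"))
g=ctrl.grab_frame("top");pickle.dump(g,open("top4.pkl","wb"))
s=ctrl.get_state();F,R=goal();p=F-R@np.array([.141,-.002,.019]);print(delta(s,p,toolR(R,1)))
a=cv2.resize(f["pixels"][140:270,175:275,::-1],(400,520),interpolation=cv2.INTER_CUBIC);b=cv2.resize(g["pixels"][100:230,220:320,::-1],(400,520),interpolation=cv2.INTER_CUBIC)
cv2.imwrite("pics/g4.png",np.hstack([a,b]))
E
```

```text
6.5 [-0.392  0.434  0.062  2.147  0.28   0.626  1.112] [0.4293 0.0508 0.1532] [-1.28 -0.19 -2.46] 0.010641945415360378
(array([0.01, 3.89, 0.69]), array([-0.05, -0.05, -0.  ]))
```

View pics/g4.png

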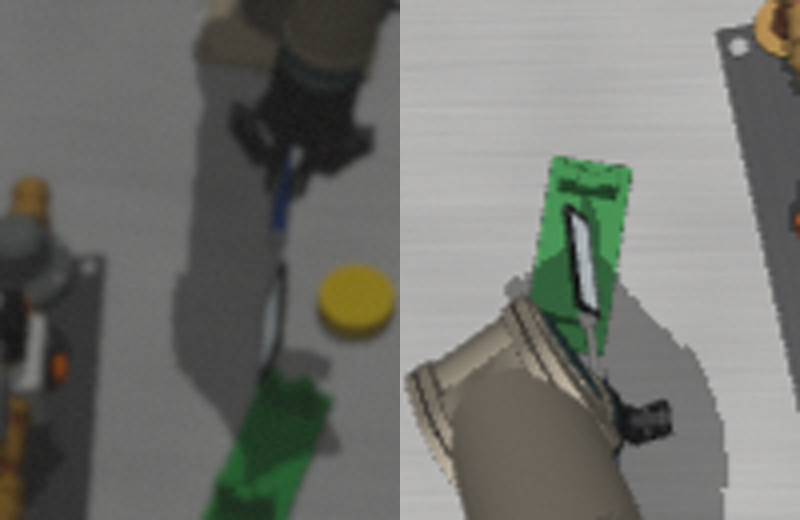

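The scene crop shows the mirror above the green rest and clear of it, with the glass at (272,325). The top crop shows the glass at (583,260). I'll lower it to the target height.

>>> {"op": "drive_tool", "data": {
  "increments": [
    {"claw":0,"travel":[0,0.4,0.2],"angular":[0,0,0]},
    {"claw":0,"travel":[0,1,0.4],"angular":[0,0,0]},
    {"claw":0,"travel":[0,1.7,0.6],"angular":[0,0,0]},
    {"claw":0,"travel":[0,2.4,0.7],"angular":[0,0,0]},
    {"claw":0,"travel":[0,3,0.7],"angular":[0,0,0]},
    {"claw":0,"travel":[0,3.5,0.7],"angular":[0,0,0]},
    {"claw":0,"travel":[0,3.8,0.7],"angular":[0,0,0]},
    {"claw":0,"travel":[0,3.9,0.7],"angular":[0,0,0]},
    {"claw":0,"travel":[0,3.9,0.7],"angular":[0,0,0]},
    {"claw":0,"travel":[0,3.9,0.7],"angular":[0,0,0]}
  ]
}}

```text
clock: 7.6
tool_pos: [0.4306, 0.0519, 0.1141]
tcp_rot: [0.771, 0.042, -0.034, -0.635]
contact_force: [0.2, 0.3, -1.7]
grip_width: 0.0108
```

```bash
python3 - <<'E'
from h import *
from station import ctrl
f=ctrl.grab_frame("scene");pickle.dump(f,open("scene5.pkl","wb"))
g=ctrl.grab_frame("top");pickle.dump(g,open("top5.pkl","wb"))
s=ctrl.get_state();F,R=goal();p=F-R@np.array([.141,-.002,.019]);print(s["clock"],s["tool_pos"],s["contact_force"],delta(s,p,toolR(R,1)))
R0=Ro.from_quat(s["tcp_rot"]).as_matrix(); Rmir=np.c_[R0[:,0],R0[:,2],-R0[:,1]]; M=s["tool_pos"]-R0[:,1]*.019
Fc=M+Rmir@np.array([.141,-.002,0]); print("glass est",Fc, Rmir[:,0])
cor=[(x,-.003,z) for x,z in((.1,-.035),(.182,-.035),(.182,.035),(.1,.035))]
gl=[(x,-.003,z) for x,z in((.105,-.03),(.177,-.03),(.177,.03),(.105,.03))]
out=[]
for fr,(x0,y0,w,h) in((f,(215,180,50,65)),(g,(240,135,50,65))):
    c=cv2.resize(fr["pixels"][y0:y0+h,x0:x0+w,::-1],(400,520),interpolation=cv2.INTER_CUBIC)
    for q,col in((cor,(255,0,255)),(gl,(0,255,0))):
        for pp in proj(fr,[M+Rmir@np.array(l) for l in q]): cv2.circle(c,tuple(int(round(v)) for v in (pp+.5-[x0,y0])*8),4,col,1)
    out.append(c)
cv2.imwrite("pics/g5.png",np.hstack(out))
E
```

```text
7.7 [0.43061694 0.05198732 0.11410033] [-1.21381256 -0.06668493 -2.43835334] (array([-0.01,  0.02, -0.02]), array([-0.06, -0.05,  0.03]))
glass est [0.57058117 0.06901112 0.1332368 ] [9.94041906e-01 1.08996058e-01 7.40068872e-04]
```

View pics/g5.png

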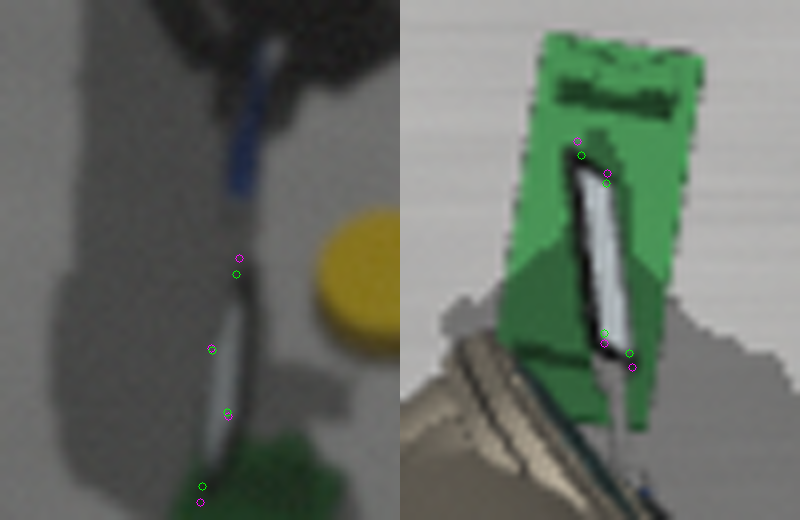

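```bash
cat > meas.py <<'E'
from h import *
import sys
def meas(k,s):
    R0=Ro.from_quat(s["tcp_rot"]).as_matrix(); Rmir=np.c_[R0[:,0],R0[:,2],-R0[:,1]]; M=s["tool_pos"]-R0[:,1]*.019
    for n in("top","scene"):
        f=load(n+k); 
        def pq(roll=0,ro=(0,0,0)):
            A=Rmir@Ro.from_euler("x",roll,degrees=True).as_matrix()
            return proj(f,[M+A@np.array((x,-.003,z)) for x,z in((.105,-.03),(.177,-.03),(.177,.03),(.105,.03))])
        q=pq(); c0=q.mean(0)
        P=f["pixels"].astype(np.float32); x0,y0=(q.min(0)-5).astype(int);x1,y1=(q.max(0)+6).astype(int)
        sub=P[y0:y1,x0:x1]; r=sub[...,0] # red: green rest/black frame dark, glass bright
        np.set_printoptions(linewidth=250)
        print(n,"pred quad",q.round(1).tolist(),"c",c0.round(2),"area",cv2.contourArea(q.astype(np.float32)),"area roll+-3",[cv2.contourArea(pq(a).astype(np.float32)).__round__(1) for a in(-3,3)])
        print("origin",x0,y0); print(r.astype(int))
E
python3 - <<'E'
from meas import *
from station import ctrl
meas("5",ctrl.get_state())
E
```

```text
top pred quad [[268.1, 178.6], [265.3, 157.4], [262.1, 153.9], [265.1, 176.1]] c [265.15 166.51] area 58.654561156407 area roll+-3 [79.7, 37.5]
origin 257 148
[[ 73  73  70  61  59  59  45  41  41  35  33  33  32  33  33  33  34]
 [ 72  71  71  71  71  71  70  71  70  70  61  59  53  43  41  34  32]
 [ 71  72  72  72  72  72  72  72  72  73  71  73  72  71  70  69  62]
 [ 72  73  72  72  73  71  57  52  53  69  72  72  72  73  74  72  71]
 [ 73  71  71  71  72  72  54  49  49  68  72  73  73  73  72  73  74]
 [ 73  71  73  54  48  59  51  48  50  50  71  71  73  72  73  73  73]
 [ 72  72  72  47  35  29  43  50  49  51  71  73  73  73  72  73  72]
 [ 71  72  72  49  35  23  23  34  48  50  52  69  73  73  72  73  72]
 [ 72  72  72  47  35  86  95  47  33  47  49  70  73  73  74  72  73]
 [ 71  73  71  54  36  91 156 138  79  42  46  70  72  73  73  73  73]
 [ 74  73  73  51  36  64 157 167 165  87  46  53  70  73  72  73  71]
 [ 72  74  73  61  43  34 157 171 173 103  55  49  68  74  74  71  74]
 [ 74  73  73  61  40  29 159 173 173  99  54  49  71  75  75  73  73]
 [ 73  73  73  72 
[... 3626 characters left out ...]
  48  34  34  45  48  49  43]
 [ 71  70  70  69  64  56  65  73  65  41  33  33  37  35  33  35]
 [ 70  72  69  68  62  51  58  62  49  32  26  31  33  33  32  28]
 [ 67  71  71  66  58  46  45  46  42  30  29  34  27  31  33  31]
 [ 68  71  68  64  49  38  36  35  31  29  33  28  28  31  27  30]
 [ 71  71  67  57  44  36  31  30  31  28  29  31  29  29  32  27]
 [ 73  72  64  53  37  32  32  27  31  31  31  28  35  29  27  29]
 [ 70  69  57  45  35  29  29  32  32  32  31  32  30  30  32  28]
 [ 69  66  52  38  27  29  33  30  32  27  31  31  29  29  31  29]
 [ 72  64  48  39  31  31  30  30  30  31  31  31  32  30  32  30]
 [ 71  57  39  32  31  30  32  33  34  28  32  32  26  30  33  38]]
```

```bash
python3 - <<'E'
from h import *
T=load("top0");R=Rm(MY)
def q(roll):
    A=R@Ro.from_euler("x",roll,degrees=True).as_matrix()
    return proj(T,[MG+A@np.array((x,-.003,z)) for x,z in((.105,-.03),(.177,-.03),(.177,.03),(.105,.03))])
print(q(0).round(2).tolist(),[round(cv2.contourArea(q(a).astype(np.float32)),1) for a in(-3,0,3)])
c=q(0); x0,y0=(c.min(0)-5).astype(int);x1,y1=(c.max(0)+7).astype(int); np.set_printoptions(linewidth=250)
print(x0,y0);print(T["pixels"][y0:y1,x0:x1,0])
E
```

```text
[[209.09, 165.63], [215.5, 146.33], [213.88, 142.12], [207.19, 162.19]] [78.6, 59.7, 40.7]
202 137
[[174 176 175 176 176 176 175 177 176 176 176 176 175 175 176 177 176 175 176 176]
 [175 175 174 174 175 176 175 175 175 176 175 175 175 175 175 175 174 174 175 174]
 [174 175 175 176 175 175 175 176 175 175 174 175 175 175 175 175 175 174 176 176]
 [174 175 175 175 175 175 176 175 175 174 176 175 175 174 176 174 132 119 168 175]
 [176 177 177 178 176 177 177 177 177 178 177 125  89 139 172 177 127 116 171 178]
 [178 178 178 178 178 178 178 179 179 177 145  71  41  94 169 132 117 116 169 177]
 [175 176 176 177 177 177 176 176 176 177 145  69  27  31 163 127 114 163 175 175]
 [177 177 177 177 177 178 177 177 177 176 102  47 120  60  99 115 116 170 177 178]
 [176 178 177 178 178 177 176 177 177 145  69  34 150 105  73 111 116 170 177 177]
 [176 175 174 176 177 177 177 177 177 117  56  54 153 159  75 108 167 179 178 178]
 [177 176 177 177 177 177 176 177 177 100  43 115 156 163  84 107 170 177 176 177]
 [173 173 174 174 173 175 174 174 142  69  36 152 164 137  97 162 174 175 175 175]
 [173
[... 1204 characters left out ...]
63 170 171 170 170 170 170 171 171]
 [172 173 173 172 111  47  82 151 108 109 161 173 174 172 173 173 173 173 173 172]
 [174 174 175 176 156  74  32  94  81 108 168 174 174 174 174 174 173 173 172 171]
 [173 174 146 160 167 149  76  32  82 110 166 175 176 175 174 174 175 175 173 174]
 [171 171 154 158 187 166 102  51 102 159 170 169 170 170 171 170 170 171 171 171]
 [172 171 170 154 160 152 127 111 161 172 172 172 172 172 172 172 172 172 172 172]
 [175 174 174 155 173 138 118 114 166 174 174 175 175 175 175 175 174 173 172 172]
 [176 175 143 167 165 170 126 113 167 175 176 175 175 174 176 174 173 174 173 173]
 [175 174 159 178 146 168 125 112 166 175 173 173 173 172 172 174 172 173 172 173]]
```

```bash
cat > prof.py <<'E'
from h import *
def profile(f,q,name,ch=0):
    # q: bl, br(far), tr, tl ; long edges bl-br & tl-tr
    c=q.mean(0); d=(q[1]-q[0])+(q[2]-q[3]); L=np.linalg.norm(d)/2; d/=np.linalg.norm(d); n=np.array([-d[1],d[0]])
    if (q[0]-q[3])@n<0: n=-n   # n from top edge to bottom edge
    g=f["pixels"][...,ch].astype(np.float32)
    yy,xx=np.mgrid[:384,:512]; P=np.c_[xx.ravel(),yy.ravel()]-c; s=P@d; t=P@n
    k=(abs(s)<L*.33)&(abs(t)<7); v=g.ravel()[k]; tt=t[k]
    b=np.arange(-6,6.01,.25); pr=[np.mean(v[abs(tt-x)<.25]) for x in b]
    w=((q[0]+q[1])/2-(q[2]+q[3])/2)@n
    print(name,"pred width",w.round(2),"edges",-w/2,w/2); print(" ".join(f"{x:.2f}:{p:.0f}" for x,p in zip(b,pr)))
    return b,np.array(pr)
def quad(f,M,A,pts=((.105,-.03),(.177,-.03),(.177,.03),(.105,.03)),y=-.003): return proj(f,[M+A@np.array((x,y,z)) for x,z in pts])
def rx(a): return Ro.from_euler("x",a,degrees=True).as_matrix()
E
python3 - <<'E'
from prof import *
from station import ctrl
s=ctrl.get_state()
R0=Ro.from_quat(s["tcp_rot"]).as_matrix(); Rmir=np.c_[R0[:,0],R0[:,2],-R0[:,1]]; M=s["tool_pos"]-R0[:,1]*.019
for n,f,m,A in(("top0",load("top0"),MG,Rm(MY)),("top5",load("top5"),M,Rmir),("scene5",load("scene5"),M,Rmir)):
    profile(f,quad(f,m,A),n)
    for a in(-2,2): 
        q=quad(f,m,A@rx(a)); d=(q[1]-q[0])/np.linalg.norm(q[1]-q[0]); v=(q[0]+q[1]-q[2]-q[3])/2; print("  roll",a,"width",abs(v[0]*d[1]-v[1]*d[0]).round(2))
E
```

```text
top0 pred width 2.88 edges -1.4388865970273281 1.4388865970273281
-6.00:172 -5.75:174 -5.50:174 -5.25:172 -5.00:172 -4.75:173 -4.50:174 -4.25:172 -4.00:172 -3.75:173 -3.50:160 -3.25:142 -3.00:96 -2.75:95 -2.50:83 -2.25:69 -2.00:49 -1.75:46 -1.50:42 -1.25:47 -1.00:55 -0.75:113 -0.50:132 -0.25:148 0.00:152 0.25:155 0.50:160 0.75:160 1.00:159 1.25:147 1.50:135 1.75:105 2.00:96 2.25:90 2.50:101 2.75:107 3.00:107 3.25:126 3.50:156 3.75:164 4.00:165 4.25:167 4.50:170 4.75:172 5.00:173 5.25:170 5.50:171 5.75:172 6.00:172
  roll -2 width 3.48
  roll 2 width 2.27
top5 pred width 2.68 edges -1.3383549301570454 1.3383549301570454
-6.00:55 -5.75:60 -5.50:60 -5.25:53 -5.00:51 -4.75:54 -4.50:58 -4.25:49 -4.00:38 -3.75:37 -3.50:37 -3.25:34 -3.00:31 -2.75:32 -2.50:28 -2.25:34 -2.00:71 -1.75:94 -1.50:124 -1.25:148 -1.00:159 -0.75:161 -0.50:165 -0.25:169 0.00:170 0.25:170 0.50:171 0.75:171 1.00:164 1.25:146 1.50:119 1.75:103 2.00:85 2.25:74 2.50:62 2.75:56 3.00:50 3.25:49 3.50:49 3.75:53 4.00:58 4.25:60 4.50:63 4.75:65 5.00:63 5.25:63 5.50:69 5.75:74 6.00:66
  roll -2 width 3.31
  roll 2 width 2.03
scene5 pred width 2.37 edges -1.1856250281880851 1.1856250281880851
-6.00:73 -5.75:77 -5.50:71 -5.25:67 -5.00:64 -4.75:65 -4.50:60 -4.25:56 -4.00:52 -3.75:51 -3.50:49 -3.25:50 -3.00:53 -2.75:58 -2.50:64 -2.25:70 -2.00:77 -1.75:82 -1.50:89 -1.25:94 -1.00:98 -0.75:98 -0.50:98 -0.25:98 0.00:96 0.25:92 0.50:86 0.75:84 1.00:80 1.25:76 1.50:70 1.75:71 2.00:71 2.25:71 2.50:67 2.75:68 3.00:70 3.25:70 3.50:71 3.75:71 4.00:71 4.25:71 4.50:69 4.75:71 5.00:71 5.25:70 5.50:72 5.75:71 6.00:72
  roll -2 width 2.94
  roll 2 width 1.76
```

```bash
python3 - <<'E'
from prof import *
from station import ctrl
s=ctrl.get_state();print(s["clock"])
def mir(pos,quat):
    R0=Ro.from_quat(quat).as_matrix(); return np.array(pos)-R0[:,1]*.019, np.c_[R0[:,0],R0[:,2],-R0[:,1]]
def wid(b,p):
    i0=np.argmax(np.where(abs(b)<1.2,p,0)); g=np.percentile(p[abs(b)<1],80)
    l=i0
    lo=p[:i0][b[:i0]>-5].min(); h=(g+lo)/2
    while p[l]>h:l-=1
    el=b[l]+(h-p[l])/(p[l+1]-p[l])*.25
    r=i0; hi=p[i0:][b[i0:]<3].min(); h2=(g+hi)/2
    while p[r]>h2:r+=1
    er=b[r-1]+(p[r-1]-h2)/(p[r-1]-p[r])*.25
    return er-el,el,er
import io,contextlib
C=[("0",MG,Rm(MY)),("3",*mir([.4989,.2955,.1598],[-.697,.114,-.112,.699])),("4",*mir([.4293,.0508,.1532],[.771,.041,-.035,-.634])),("5",*mir(s["tool_pos"],s["tcp_rot"]))]
for k,M,A in C:
  for n in("top","scene"):
    f=load(n+k)
    with contextlib.redirect_stdout(io.StringIO()): b,p=profile(f,quad(f,M,A),"")
    def W(a,y=-.003):
        q=quad(f,M,A@rx(a),y=y); d=(q[1]-q[0]+q[2]-q[3]);d/=np.linalg.norm(d); v=(q[0]+q[1]-q[2]-q[3])/2; return abs(v[0]*d[1]-v[1]*d[0])
    px=np.linalg.norm(proj(f,[M+A[:,1]*.001])-proj(f,[M]))
    try: print(n+k,"meas",np.round(wid(b,p),2),"pred",W(0).round(2),"per deg",((W(-1)-W(1))/2).round(3),"1mm normal px",px.round(2))
    except Exception as e: print(n+k,e,p.round().tolist())
E
```

```text
7.7
top0 meas [ 2.39 -0.8   1.59] pred 2.88 per deg 0.305 1mm normal px 0.29
scene0 meas [-3.52  3.39 -0.13] pred 2.5 per deg -0.3 1mm normal px 0.27
top3 meas [ 4.03 -1.83  2.2 ] pred 3.35 per deg 0.331 1mm normal px 0.32
scene3 meas [-6.01  6.1   0.09] pred 3.04 per deg -0.321 1mm normal px 0.29
top4 meas [ 3.41 -1.96  1.45] pred 2.75 per deg 0.33 1mm normal px 0.32
scene4 meas [ 2.65 -1.92  0.72] pred 2.39 per deg 0.305 1mm normal px 0.27
top5 meas [ 3.29 -1.71  1.59] pred 2.68 per deg 0.321 1mm normal px 0.31
scene5 meas [ 2.99 -2.13  0.86] pred 2.37 per deg 0.298 1mm normal px 0.27
```

The tool frame is on target, but the glass looks tilted about 2–3.5° too far up in the grip. The measured width is 3.3 px against 2.7 px predicted, while at rest it read 2.4 against 2.9. I'll correct that roll about the handle.

>>> {"op": "drive_tool", "data": {
  "increments": [
    {"claw":0,"travel":[0,0,0],"angular":[0.5,0,0]},
    {"claw":0,"travel":[0,0,0],"angular":[1.2,0,0]},
    {"claw":0,"travel":[0,0,0.1],"angular":[2,0,0]},
    {"claw":0,"travel":[0,0,0.1],"angular":[2.5,0,0]},
    {"claw":0,"travel":[0,0,0.1],"angular":[2.8,0,0]},
    {"claw":0,"travel":[0,0,0.1],"angular":[2.8,0,0]},
    {"claw":0,"travel":[0,0,0.1],"angular":[2.8,0,0]},
    {"claw":0,"travel":[0,0,0.1],"angular":[2.8,0,0]},
    {"claw":0,"travel":[0,0,0.1],"angular":[2.8,0,0]},
    {"claw":0,"travel":[0,0,0.1],"angular":[2.8,0,0]}
  ]
}}

```text
clock: 8.7
tool_pos: [0.4305, 0.0531, 0.1139]
tcp_rot: [0.755, 0.042, -0.036, -0.654]
contact_force: [-0.2, -0.9, -2.0]
grip_width: 0.0108
```

```bash
python3 - <<'E'
from prof import *
from station import ctrl
for n in("scene","top"): pickle.dump(ctrl.grab_frame(n),open(n+"6.pkl","wb"))
s=ctrl.get_state();F,A=goal();M=F-A@np.array([.141,-.002,0]); print(s["clock"],s["grip_width"],s["contact_force"].round(1))
print(delta(s,M+A@np.array([0,0,-.019]),toolR(A,1)))
for n in("top","scene"):
    f=load(n+"6"); b,p=profile(f,quad(f,M,A),n)
f=load("scene6");g=load("top6")
cv2.imwrite("pics/g6.png",np.hstack([cv2.resize(f["pixels"][180:245,215:265,::-1],(400,520),interpolation=cv2.INTER_CUBIC),cv2.resize(g["pixels"][135:200,240:290,::-1],(400,520),interpolation=cv2.INTER_CUBIC)]))
E
```

```text
8.8 0.010622145880113872 [-0.9  0.6 -1.8]
(array([-0.01,  0.01, -0.13]), array([-2.86, -0.04,  0.03]))
top pred width 2.69 edges -1.3462712151630036 1.3462712151630036
-6.00:63 -5.75:62 -5.50:60 -5.25:58 -5.00:61 -4.75:61 -4.50:61 -4.25:57 -4.00:54 -3.75:50 -3.50:43 -3.25:40 -3.00:37 -2.75:36 -2.50:33 -2.25:28 -2.00:29 -1.75:49 -1.50:76 -1.25:110 -1.00:145 -0.75:155 -0.50:144 -0.25:147 0.00:166 0.25:155 0.50:128 0.75:123 1.00:113 1.25:89 1.50:68 1.75:63 2.00:62 2.25:53 2.50:48 2.75:49 3.00:50 3.25:49 3.50:52 3.75:56 4.00:53 4.25:50 4.50:51 4.75:54 5.00:53 5.25:50 5.50:53 5.75:57 6.00:54
scene pred width 2.4 edges -1.1989755915162563 1.1989755915162563
-6.00:85 -5.75:102 -5.50:76 -5.25:70 -5.00:81 -4.75:95 -4.50:70 -4.25:63 -4.00:69 -3.75:77 -3.50:56 -3.25:52 -3.00:56 -2.75:59 -2.50:56 -2.25:61 -2.00:68 -1.75:70 -1.50:76 -1.25:86 -1.00:90 -0.75:87 -0.50:85 -0.25:89 0.00:87 0.25:82 0.50:72 0.75:74 1.00:72 1.25:69 1.50:62 1.75:65 2.00:68 2.25:69 2.50:66 2.75:68 3.00:70 3.25:70 3.50:69 3.75:70 4.00:71 4.25:71 4.50:70 4.75:70 5.00:71 5.25:71 5.50:71 5.75:70 6.00:70
```

View pics/g6.png

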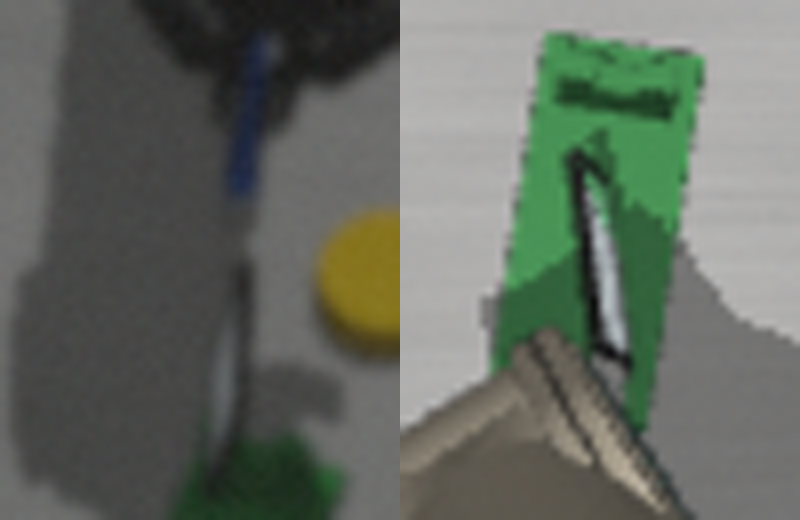

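```bash
python3 - <<'E'
from h import *
np.set_printoptions(linewidth=250)
for n in("top5","top6"):
    P=load(n)["pixels"][152:182,258:272].astype(int)
    for r in P: print(" ".join("%3d/%3d/%3d"%tuple(c) for c in r))
    print()
E
```

```text
71/146/ 85  71/146/ 85  71/146/ 85  72/146/ 86  72/145/ 85  54/109/ 65  49/ 97/ 59  49/ 97/ 58  68/139/ 81  72/147/ 85  73/147/ 86  73/147/ 86  73/147/ 85  72/146/ 86
 71/145/ 85  73/147/ 86  54/104/ 63  48/ 78/ 54  59/112/ 69  51/101/ 60  48/ 97/ 58  50/ 98/ 59  50/102/ 61  71/141/ 83  71/146/ 84  73/148/ 86  72/147/ 86  73/148/ 87
 72/146/ 85  72/146/ 85  47/ 78/ 50  35/ 37/ 36  29/ 42/ 31  43/ 78/ 49  50/ 96/ 58  49/ 97/ 58  51/ 99/ 58  71/141/ 83  73/148/ 86  73/148/ 87  73/147/ 87  72/146/ 86
 72/146/ 85  72/146/ 86  49/ 85/ 55  35/ 40/ 37  23/ 22/ 23  23/ 28/ 22  34/ 60/ 39  48/ 94/ 56  50/ 98/ 58  52/101/ 61  69/140/ 83  73/147/ 87  73/147/ 86  72/147/ 87
 72/147/ 85  72/146/ 86  47/ 84/ 54  35/ 39/ 36  86/ 89/ 91  95/100/102  47/ 51/ 52  33/ 58/ 39  47/ 93/ 56  49/ 97/ 58  70/141/ 83  73/147/ 87  73/147/ 87  74/147/ 87
 73/147/ 86  71/146/ 85  54/100/ 62  36/ 48/ 37  91/ 94/ 97 156/163/167 138/145/149  79/ 83/ 84  42/ 63/ 46  46/ 92/ 55  70/140/ 83  72/146/ 86  73/147/ 87  73/146/ 86
 73/147/ 86  73/148/ 86  51/ 99/ 59  36/ 48/ 39  64/ 65/ 67 157/165/168 167/175/179 165/173/1
[... 8279 characters left out ...]
/ 57  51/ 99/ 61  53/103/ 63
 98/ 93/ 83 104/ 98/ 89  87/ 82/ 74  95/ 92/ 81  67/ 86/ 64  38/ 62/ 41  25/ 32/ 26  25/ 25/ 27  45/ 47/ 49 125/130/134  84/ 96/ 90  53/ 95/ 62  51/ 99/ 59  52/101/ 61
 97/ 93/ 84 103/ 98/ 87 103/ 97/ 87  87/ 83/ 75  74/ 77/ 70  45/ 68/ 50  78/ 82/ 79  49/ 49/ 49  23/ 21/ 23  46/ 47/ 49  37/ 46/ 40  48/ 92/ 58  48/ 97/ 58  51/ 99/ 61
 65/ 63/ 57  98/ 94/ 84 102/ 97/ 87 100/ 95/ 85  95/ 91/ 81  56/ 61/ 55 104/104/103 103/102/102 101/101/100  65/ 66/ 65  27/ 29/ 29  43/ 82/ 51  51/ 97/ 58  51/102/ 62
 70/ 66/ 60  97/ 93/ 83 103/ 97/ 87 104/ 98/ 88  93/ 88/ 79  70/ 73/ 67  67/ 72/ 71 104/104/104 118/117/116 106/106/105  55/ 61/ 55  45/ 90/ 54  51/ 99/ 61  58/ 97/ 66
```

The colours show the glass really mirrors: in top6 its far part reflects the green rest at about (265,160). The reflected rest edge therefore gives a sharper check of the glass normal.

```bash
python3 - <<'E'
from prof import *
from station import ctrl
s=ctrl.get_state()
R0=Ro.from_quat(s["tcp_rot"]).as_matrix(); A=np.c_[R0[:,0],R0[:,2],-R0[:,1]]; M=s["tool_pos"]-R0[:,1]*.019
f=load("top6"); f0=load("top0")
# green board right edge, from the undisturbed picture, by contour rows
P=f0["pixels"].astype(int); gm=((P[...,1]-P[...,0])>30)
E=[]
for v in range(144,186,2):
    row=(P[v,230:300,1]-P[v,230:300,0]); k=np.where(row>30)[0]
    if len(k): 
        j=k[-1]; x=230+j+ .5+ max(0,(row[j+1]-2))/70. ; E.append((x-.0,v))
E=np.array(E); L=cv2.fitLine(E.astype(np.float32),cv2.DIST_HUBER,0,.01,.01).ravel(); print("edge px",E[[0,5,10,15,-1]].round(1).tolist(),L)
for z in(.012,.0):
  W=onplane(f0,[L[2:]-15*L[:2],L[2:]+15*L[:2]],z)
  d=W[1]-W[0]; d/=np.linalg.norm(d)*np.sign(d[0]); nl=np.array([-d[1],d[0],0])
  B=[(263.7,159),(264.2,161),(264.6,162),(265.0,163),(265.5,164)]
  for r in(-6,-4,-3,-2,-1,0,2):
    Ar=A@rx(r); Fp=M+Ar@np.array([.141,-.002,0]); n=-Ar[:,1]
    c,dd=rays(f,B); t=((Fp-c)@n)/(dd@n); X=c+dd*t[:,None]; rf=dd-2*np.outer(dd@n,n); Y=X+rf*((z-X[:,2])/rf[:,2])[:,None]
    print(z,"roll",r,"signed dist to edge mm",((Y-W[0])@nl*1000).round(1),"glass local z",((X-Fp)@Ar[:,2]*1000).round(0))
E
```

```text
edge px [[277.5, 144.0], [275.6, 154.0], [274.5, 164.0], [272.6, 174.0], [270.9, 184.0]] [ 1.5267800e-01 -9.8827600e-01  2.7404285e+02  1.6439999e+02]
0.012 roll -6 signed dist to edge mm [-11.8 -13.  -13.1 -13.2 -12.9] glass local z [  2.  -2.  -6. -11. -17.]
0.012 roll -4 signed dist to edge mm [-2.3 -3.5 -3.6 -3.7 -3.5] glass local z [  2.  -2.  -8. -13. -20.]
0.012 roll -3 signed dist to edge mm [2.2 1.  0.9 0.8 1. ] glass local z [  2.  -3.  -9. -14. -23.]
0.012 roll -2 signed dist to edge mm [6.7 5.4 5.3 5.2 5.4] glass local z [  3.  -3. -10. -16. -26.]
0.012 roll -1 signed dist to edge mm [11.   9.8  9.7  9.5  9.8] glass local z [  3.  -3. -11. -19. -29.]
0.012 roll 0 signed dist to edge mm [15.3 14.1 13.9 13.8 14. ] glass local z [  4.  -4. -13. -22. -35.]
0.012 roll 2 signed dist to edge mm [23.7 22.4 22.3 22.2 22.3] glass local z [  6.  -6. -20. -35. -55.]
0.0 roll -6 signed dist to edge mm [-16.5 -17.7 -17.7 -17.8 -17.5] glass local z [  2.  -2.  -6. -11. -17.]
0.0 roll -4 signed dist to edge mm [-6.  -7.3 -7.4 -7.5 -7.2] glass local z [  2.  -2.  -8. -13. -20.]
0.0 roll -3 signed dist to edge mm [-1.  -2.3 -2.4 -2.5 -2.2] glass local z [  2.  -3.  -9. -14. -23.]
0.0 roll -2 signed dist to edge mm [3.9 2.6 2.5 2.4 2.6] glass local z [  3.  -3. -10. -16. -26.]
0.0 roll -1 signed dist to edge mm [8.7 7.4 7.3 7.2 7.4] glass local z [  3.  -3. -11. -19. -29.]
0.0 roll 0 signed dist to edge mm [13.4 12.1 12.  11.8 12. ] glass local z [  4.  -4. -13. -22. -35.]
0.0 roll 2 signed dist to edge mm [22.6 21.3 21.2 21.  21.2] glass local z [  6.  -6. -20. -35. -55.]
```

The reflected edge fits an in-hand roll of about −2.8°, and all five points agree, so the correction made was right. One last overall look before handing in.

```bash
python3 - <<'E'
from h import *
from station import ctrl
f=ctrl.grab_frame("scene"); cv2.imwrite("pics/final.png",cv2.resize(f["pixels"][:,:,::-1],(800,600),interpolation=cv2.INTER_CUBIC))
s=ctrl.get_state();print(s["clock"],abs(s["joint_velocities"]).max(),s["tool_pos"],s["contact_force"])
R0=Ro.from_quat(s["tcp_rot"]).as_matrix(); A=np.c_[R0[:,0],R0[:,2],-R0[:,1]]; M=s["tool_pos"]-R0[:,1]*.019
for r in(-2.5,-3):
    Ar=A@Ro.from_euler("x",r,degrees=True).as_matrix(); F=M+Ar@np.array([.141,-.002,0]); n=-Ar[:,1]
    u=lambda v:v/np.linalg.norm(v); ni=u(u(BTN-F)+u(LENS-F)); 
    Bv=BTN-2*((BTN-F)@n)*n; d=Bv-LENS; X=LENS+d*(((F-LENS)@n)/(d@n)); print(r,"normal err deg",np.degrees(np.arccos(n@ni)).round(2),"image of button on glass mm (x,z)",((X-F)@Ar*1000).round(1)[[0,2]],"rel to button",((F-BTN)@np.c_[gx,gy,gz]*1000).round(1))
E
```

```text
8.85 0.000938237818416105 [0.4304502  0.053032   0.11388091] [ 0.06955891  0.27561441 -0.75004563]
-2.5 normal err deg 0.33 image of button on glass mm (x,z) [0.1 1.5] rel to button [1.000e-01 1.803e+02 1.810e+01]
-3 normal err deg 0.18 image of button on glass mm (x,z) [ 0.1 -0.8] rel to button [1.000e-01 1.803e+02 1.820e+01]
```

View pics/final.png

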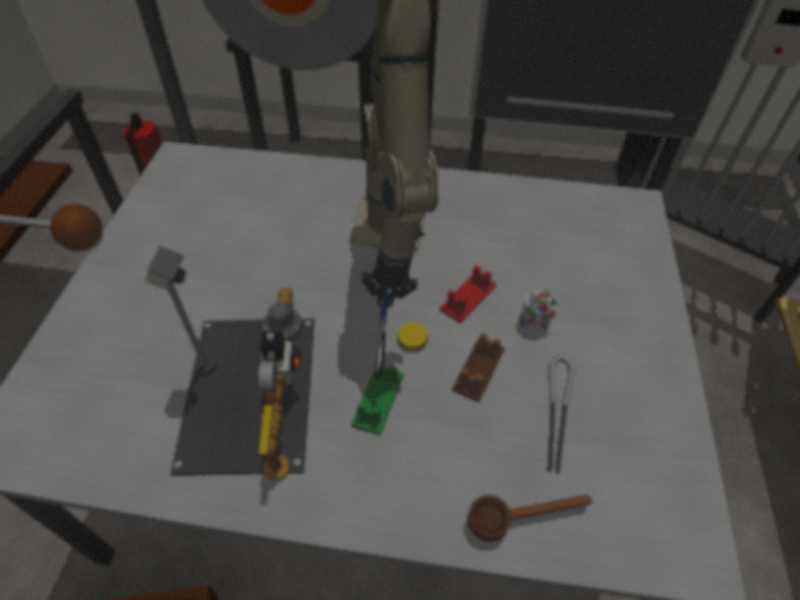

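The final view shows the mirror held at (382,335). Wax, jar, jacks, both look-alike rests and the gas train are where they were, and the arm is still.

```bash
python3 -c "
from station import ctrl
print(ctrl.hand_in())"
```

```text
the job is handed in; nothing more can be done
None
```

I took the mirror out of the brown rest by its ribbed handle and handed the job in at 8.85 s, with the arm still holding it. The glass is 180 mm straight behind the orange button and 18 mm above it.

- **Angle correction:** the arm's own pose reading matched the goal, but the pictures disagreed. They showed the mirror had rolled about 2.8° in the grip, so I turned it back by that amount.
- **Checks on the angle:** the reflection of the green rest's edge in the glass fits a roll of 2.5–2.8°. The apparent width of the glass agrees only roughly, at 2–3.5°. From this I calculate the normal is within about 0.3° and the button's image 1–2 mm from the middle of the glass. I never saw the gauge camera's own view, so this is worked out rather than observed.
- **Last state:** the arm was still and the outside force on the tool was under 1 N. The gripper read 10.7 mm on the 14 mm handle, a mismatch I could not explain. The hold stayed steady, and the last picture shows nothing else moved.

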